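Close up the row of folded scales on the sculpture bar

TASK

Complete the row of folded metal scales on the blue bar: hang the copper-coloured scale from the bench over the bar, in the open space between the dark welded scale and the silver one, so that it sits fully down on the bar, and close up the row along the bar so that the copper scale butts square and flush against the dark one and the silver one butts square and flush against the copper one. Leave the other things on the bench where they are, and let go of everything at the end.

Things in the scene. Friction and masses are not known exactly. Their poses are not given: they have to be found in the camera images.
- loose_scale: The copper-coloured scale, loose, standing on its legs on the bench, left or right of the bar; about 0.4 kg. Upside-down U of 4 mm sheet: 46 mm wide outside (x), 38 inside, 90 long (y, along the fold), 64 high (z up), legs 60 deep inside. Origin midway between the legs' lower edges at half length, 60 mm below the underside of its top. Half a turn changes nothing.
- welded_scale: The dark steel scale, welded to the bar near its left or right end: it cannot move. Same shape and size and same origin and axes as the copper one.
- hung_scale: The silver aluminium scale, already hanging loosely on the bar near the other end and free to slide along it; about 0.17 kg. Same shape and size and same origin and axes as the copper one.
- bar_mid (a point): Middle of the top face of the level blue square bar, 150 mm above the bench; bar 30 mm wide (x), 30 high (z), 400 long (y), fixed on two thin dark posts at its ends with flat feet. A scale hangs fully down when the underside of its top rests on the bar: its origin is then 60 mm below this face, with 4 mm of play to either side.
- ear_defenders: ear defenders lying on the bench: two red ear cups 70 mm across on a black curved headband, about 135 mm wide, 110 mm long and 70 mm high; origin on the bench between the cups and the headband
- grinder: yellow and black angle grinder lying disc up beyond the bar, 265 mm long, 82 mm high, with a side handle; origin on the bench under its middle, x axis towards the disc head
- grinding_disc: grey grinding disc lying flat, 125 mm across, 8 mm thick with a steel hub to 12 mm; origin at the centre of its underside
- cutting_disc: grey cutting disc with a red centre label lying flat, 125 mm across, 4 mm thick; origin at the centre of its underside
- hammer: hammer lying beyond the bar, 280 mm long; origin under its middle, handle towards its -x
- spray_can: upright spray can with a green label, 64 mm across, 190 mm high; origin at the centre of its underside
Mind the look-alikes: they are no part of the job. Several things look just like the loose_scale: the one meant starts farthest to the robot's right. What is shaped like the hung_scale but purple is not meant.

How it is judged:
On the way:
1. the copper scale hangs over the bar, fully down on it, between the dark and the silver scale (z of loose_scale in the frame of bar_mid between -0.064 and -0.056 m and x of loose_scale in the frame of bar_mid between -0.008 and 0.008 m and angle between loose_scale's own z axis and vertical below 0.06 rad and distance between loose_scale and welded_scale below 0.205 m and distance between hung_scale and loose_scale below 0.205 m), for 0.2 s.
At the end, for the whole second after the job is handed in: Copper and silver scales hang at rest, fully down on the bar (height within 4 mm, within 8 mm of its centre line, upright within 0.06 rad); copper lies between the others, centre distances to dark and to silver at most 93.5 mm (gaps up to 3.5 mm), both parallel to dark within 0.06 rad (z of loose_scale in the frame of bar_mid between -0.064 and -0.056 m and x of loose_scale in the frame of bar_mid between -0.008 and 0.008 m and angle between each of loose_scale, hung_scale's own z axis and vertical below 0.06 rad and z of hung_scale in the frame of bar_mid between -0.064 and -0.056 m and x of hung_scale in the frame of bar_mid between -0.008 and 0.008 m and distance between loose_scale and welded_scale below 0.0935 m and distance between hung_scale and loose_scale below 0.0935 m and distance between hung_scale and welded_scale above 0.165 m and angle between the y axis of each of loose_scale, hung_scale and the y axis of welded_scale, either way round below 0.06 rad and linear speed of each of loose_scale, hung_scale below 0.01 m/s); the robot touches nothing.
It fails at once if a bystander (ear defenders, grinder, discs, hammer, spray can) is shifted by more than 30 mm (distance of any of ear_defenders, grinder, grinding_disc, cutting_disc, hammer, spray_can from where it was at the start of the episode above 0.03 m).
It also fails if it takes over 54 s, if anything falls off the work surface, if the arm or the gripper's body presses on something with over 40 N, if the wrist force passes 120 N, or if a joint passes its speed limit or range.

ROBOT

A 7-joint arm with a two-finger parallel gripper is mounted at the origin on the work surface. World frame = base frame: x ahead of the robot, y to its left, z up, the work surface at z = 0. Lengths are in m, angles in rad, forces in N, time in s.
With the tool pointing down it reaches from about 0.35 to 0.9 m from the base axis. Payload 19.9 kg.
Tool frame: the origin (TCP) lies on the centre line of the jaws, within the pads' length; the fingertips stand 19 mm ahead of it and the grasp point (between the pads) is the TCP (ctrl.finger_overhang is the distance from the TCP to the fingertips, in m); z points along the fingers, x is the direction in which the jaws open and shut, and the axes are right-handed (so a half turn about z gives the same grasp; the last joint's range is limited). The gripper opens to 94 mm and grips with 3 to 60 N. Pads are 16 mm wide; open, the fingers measure 119 mm over their backs; the gripper's body (75 mm by 177 mm) begins 78 mm behind the grasp point.
Start: joints at [1.256, 0.417, -0.01, 1.614, 0.005, 1.111, -0.053], TCP at [0.168, -0.602, 0.186] pointing down, gripper open.
Joint ranges: [-2.81, 2.81], [-0.39, 2.02], [-1.27, 1.25], [0.06, 2.57], [-1.19, 4.33], [0.19, 2], [-2.82, 2.82]. Speed limits (rad/s): [1.89, 1.89, 2.39, 2.39, 3.01, 3.01, 3.01].

INTERFACE

Orientations are given as a unit quaternion [x, y, z, w].
In Python, from cell import ctrl gives the robot as it stands.
- The arm moves only by the tool apply_moves, never from a script. Its argument "commands" is a list of rows, each a list of 3 entries, a list of its own where there are three numbers: the shift along the tool's x, y, z in m, then the turn, a rotation vector about the tool's x, y, z in degrees, then the finger opening in m, from 0 to 0.094. In form: [[[tx, ty, tz], [rx, ry, rz], hand], ...]. A call has 1 to 5 rows; each row is the pose to reach, as a shift and turn from the pose commanded when the call began, along the tool's axes at that moment; what a row does not reach only later rows make up. A row lasts 1/8 s, in which the tool goes at most 62.5 mm and 10.7 degrees, less where a joint would pass 70% of its speed; a pose out of reach is approached as far as the arm can. A call with a gripper value outside its range is refused whole. The fingers move at their own pace and stop on an object; "newtons" is the grip in N (left out, the last holds). Time passes only in rows, so rows that repeat a pose let the fingers close. It gives the time, the measured TCP pose, the force and the opening at its end, in the units of the state.
- ctrl.observe(): the state, without advancing time (a new reading comes with each control period).
- ctrl.camera(name): name is "scene" or "side" or "wrist"; returns the picture (420x560x3 uint8, red, green, blue); there is no depth.
- ctrl.calibration(name): a dict with "fx", "fy", "cx", "cy" (pixels), "rvec" (rotation vector, rad) and "tvec" (3), from world to camera coordinates, as OpenCV has them; the wrist camera has in their place "mount" (4x4, takes a point from camera to tool coordinates, whose origin is the TCP and whose axes are the tool frame's). Camera axes: x right, y down, z forward; pixel columns grow to the right and rows downward; lengths in m; the calibration is good to about 2 mm. A picture is of the moment at which its call begins: read the wrist's pose just before it. calibration takes no time and is no camera call.
- ctrl.hand_in(): hands the job in, once; it reports no verdict.
The state is a dict: "clock": time; "joint_pos": joint angles; "qd": joint speeds; "joint_efforts": joint torques, N m; "eef_pos": TCP position; "eef_rot": TCP orientation; "contact_force": force on the tool from outside, world axes, zero at the start; "ft_torque": the same for the moment, N m; "finger_gap": opening from 0.0 (shut) to 1.0 (fully open).
Only numpy, scipy, OpenCV 4.12 (cv2) and the standard library are available. Lean on these libraries where they do the work, as an engineer would, in place of code of your own. Each camera call takes 0.05 s, during which the arm holds its last target. There are 200 camera calls.

## Working session

There is one attempt and no reset: what is moved stays moved. The work goes in short steps, Python scripts to look and compute and a tool call to move; the robot and the scene stay as the last step left them, time stands still between calls to the robot, and variables do not carry over. Pictures are saved under pics/ and viewed, about 8 in all and at most 12, crops included, and the job is handed in when it is done.

Besides the shell and the picture viewer there is one more tool, called after "Call:" by a JSON object that holds its "fn" and its "kwargs", one argument or row to a line. apply_moves: Moves the arm, as the interface text tells. Its arguments: {"type":"object","properties":{"commands":{"type":"array","items":{"type":"array"}},"newtons":{"type":"number"}},"required":["commands"]}

```bash
ls; mkdir -p pics; python3 - <<'E'
from cell import ctrl
import cv2
o=ctrl.observe();print(o)
for n in("scene","side"):
    im=ctrl.camera(n);cv2.imwrite(f"pics/{n}0.png",im[:,:,::-1]);print(n,ctrl.calibration(n))
print(ctrl.calibration("wrist"),ctrl.finger_overhang)
E
```

```text
pics
{'clock': 0.0, 'joint_pos': array([ 1.25647997,  0.41797143, -0.01028891,  1.61419444,  0.00468837,
        1.11073978, -0.05298933]), 'qd': array([ 1.10975889e-03, -7.51577312e-04,  1.13073533e-03,  1.00323477e-03,
       -2.08988931e-03, -9.31817844e-04, -4.81361566e-05]), 'joint_efforts': array([-2.19033514e-03, -8.51250100e+01,  6.37440998e-01, -4.25990474e+01,
       -4.89128300e-02,  1.86444120e-02,  1.26179470e-04]), 'eef_pos': array([ 0.16826671, -0.60147661,  0.18501846]), 'eef_rot': array([ 7.96694761e-01, -6.04381536e-01, -5.39548313e-04, -3.52712128e-04]), 'contact_force': array([ 0.9122909 , -0.34843782, -0.41135868]), 'ft_torque': array([-0.0048461 ,  0.03263878, -0.06048804]), 'finger_gap': 0.9995816909745504}
scene {'fx': 448.0965523480695, 'fy': 448.0965523480695, 'cx': 280.7404531764485, 'cy': 210.73342540498777, 'rvec': array([ 1.99428365,  1.40999119, -0.55159923]), 'tvec': array([-0.24790117, -0.27402004,  1.43569512])}
side {'fx': 467.4665371868428, 'fy': 467.4665371868428, 'cx': 289.208135929909, 'cy': 199.12754004568853, 'rvec': array([ 0.75150988, -2.3582155 ,  1.35775291]), 'tvec': array([0.44142676, 0.21687527, 1.16074903])}
{'fx': 309.5566282265668, 'fy': 309.5566282265668, 'cx': 280.11100004532034, 'cy': 210.04371006142765, 'mount': array([[ 9.99999904e-01, -3.25311656e-04,  2.94726082e-04,
         4.61986172e-04],
       [ 2.35440011e-04,  9.64148996e-01,  2.65361373e-01,
        -7.74022289e-02],
       [-3.70485004e-04, -2.65361278e-01,  9.64148980e-01,
        -1.99776207e-01],
       [ 0.00000000e+00,  0.00000000e+00,  0.00000000e+00,
         1.00000000e+00]])} 0.019
```

View pics/scene0.png

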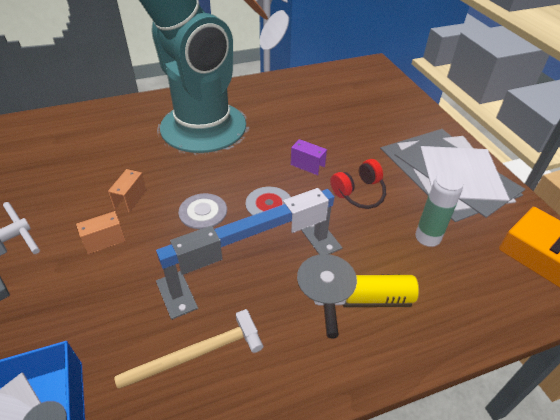

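View pics/side0.png

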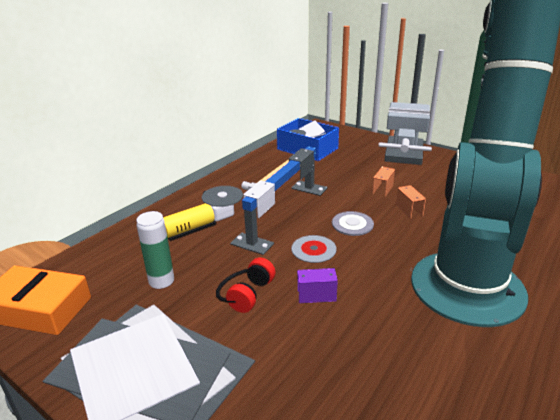

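The scene picture shows two copper scales, at about (126,188) and (100,232). The dark scale is at (197,250), the silver one at (305,210), and the bar runs from (165,255) to (335,200). I'll take an enlarged crop to get the corners.

```bash
cat > h.py <<'E'
import numpy as np,cv2
from scipy.spatial.transform import Rotation as R
from cell import ctrl
def ray(cal,px):
    Rm=R.from_rotvec(cal["rvec"]).as_matrix();c=-Rm.T@cal["tvec"]
    d=Rm.T@np.array([(px[0]-cal["cx"])/cal["fx"],(px[1]-cal["cy"])/cal["fy"],1]);return c,d
def wristcal(o):
    cal=dict(ctrl.calibration("wrist"));T=np.eye(4);T[:3,:3]=R.from_quat(o["eef_rot"]).as_matrix();T[:3,3]=o["eef_pos"]
    M=np.linalg.inv(T@cal["mount"]);cal["rvec"]=R.from_matrix(M[:3,:3]).as_rotvec();cal["tvec"]=M[:3,3];return cal
def onz(cal,px,z):
    c,d=ray(cal,px);return c+d*(z-c[2])/d[2]
def proj(cal,p):
    return cv2.projectPoints(np.array(p,float).reshape(-1,3),cal["rvec"],cal["tvec"],np.array([[cal["fx"],0,cal["cx"]],[0,cal["fy"],cal["cy"]],[0,0,1.]]),None)[0][:,0]
E
python3 - <<'E'
from h import *
im=cv2.imread("pics/scene0.png");cv2.imwrite("pics/c1.png",cv2.resize(im[160:325,70:350],None,fx=2.85,fy=2.85,interpolation=cv2.INTER_CUBIC))
cal=ctrl.calibration("scene")
hsv=cv2.cvtColor(im,cv2.COLOR_BGR2HSV)
for p in [(90,225),(100,240),(120,180),(130,195),(197,243),(303,203),(309,152)]:print(p,hsv[p[1],p[0]],onz(cal,p,.064).round(3),onz(cal,p,.154).round(3))
b=cv2.inRange(hsv,(100,120,60),(120,255,255));b[:150]=0;b[310:]=0;b[:,:150]=0;b[:,350:]=0
ys,xs=np.nonzero(b);print(xs.min(),xs.max(),ys.min(),ys.max())
E
```

```text
(90, 225) [ 12 134 220] [ 0.398 -0.354  0.064] [ 0.492 -0.335  0.154]
(100, 240) [ 10 146 148] [ 0.453 -0.335  0.064] [ 0.54  -0.319  0.154]
(120, 180) [ 12 133 221] [ 0.261 -0.272  0.064] [ 0.37  -0.262  0.154]
(130, 195) [ 10 135 119] [ 0.326 -0.254  0.064] [ 0.428 -0.247  0.154]
(197, 243) [111  20 128] [ 0.533 -0.131  0.064] [ 0.611 -0.138  0.154]
(303, 203) [134  12 228] [0.491 0.143 0.064] [0.574 0.104 0.154]
(309, 152) [140 148 207] [0.309 0.234 0.064] [0.413 0.185 0.154]
157 333 189 267
```

View pics/c1.png

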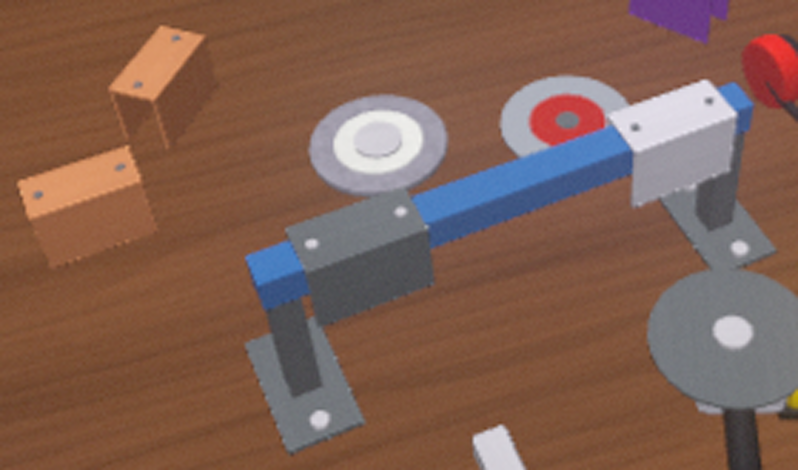

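The crop shows the target copper top with corners at (18,182), (128,146), (140,183) and (28,217). The dark top is at (287,230), (405,190), (431,222) and (312,270), and the silver top at (609,116), (709,80), (736,117) and (632,154).

```bash
python3 - <<'E'
from h import *
cal=ctrl.calibration("scene")
f=lambda p:np.array(p)/2.85+[70,160]-.3
for n,z,q in [("cu",.064,[(18,182),(128,146),(142,183),(28,217)]),("cu2",.064,[(110,88),(162,26),(205,36),(152,101)]),("dark",.154,[(287,230),(405,190),(431,224),(306,268)]),("ag",.154,[(609,116),(709,80),(738,117),(632,154)]),("bar",.15,[(246,258),(735,84),(750,102),(257,284)])]:
    P=np.array([onz(cal,f(p),z) for p in q]);e=np.linalg.norm(P-np.roll(P,-1,0),axis=1)
    d=(P[1]+P[2]-P[0]-P[3])[:2];print(n,P.mean(0).round(4),"sides",e.round(3),"fold dir deg",np.degrees(np.arctan2(d[1],d[0])).round(1))
side=ctrl.calibration("side");o=ctrl.observe();print(R.from_quat(o["eef_rot"]).as_matrix().round(3))
E
```

```text
cu [ 0.3988 -0.3365  0.064 ] sides [0.089 0.047 0.089 0.042] fold dir deg 96.9
cu2 [ 0.2705 -0.26    0.064 ] sides [0.088 0.045 0.091 0.044] fold dir deg 143.0
dark [ 0.6005 -0.1392  0.154 ] sides [0.088 0.039 0.091 0.039] fold dir deg 96.7
ag [0.5683 0.113  0.154 ] sides [0.09  0.046 0.092 0.044] fold dir deg 97.3
bar [ 0.5849 -0.0196  0.15  ] sides [0.397 0.023 0.397 0.025] fold dir deg 97.8
[[ 0.269 -0.963 -0.   ]
 [-0.963 -0.269  0.001]
 [-0.001  0.    -1.   ]]
```

The side lengths agree with the 90 × 46 mm scale. The bar runs at about 97°, and the copper scale at y = -0.337 is the one meant. Next I'll move above it.

Call:
{"fn": "apply_moves", "kwargs": {
  "commands": [
    [[-0.03,-0.046,0],[0,0,-10],0.094],
    [[-0.06,-0.092,0],[0,0,-20],0.094],
    [[-0.09,-0.138,0],[0,0,-30],0.094],
    [[-0.12,-0.184,0],[0,0,-40],0.094],
    [[-0.15,-0.23,0],[0,0,-50],0.094]
  ]
}}

```text
clock: 0.72
eef_pos: [0.3503, -0.3939, 0.1855]
eef_rot: [0.978, -0.208, -0.0, -0.0]
contact_force: [0.9, -0.8, 0.6]
finger_gap: 0.997
```

```bash
cat >> h.py <<'E'
def to(p,yaw,o=None):
    "shift in tool axes & turn about tool z to reach p with jaw direction yaw (deg)"
    o=o or ctrl.observe();M=R.from_quat(o["eef_rot"]).as_matrix();y0=np.degrees(np.arctan2(M[1,0],M[0,0]))
    print("t",o["clock"],"pos",o["eef_pos"].round(4),"yaw",y0.round(2),"tilt",M[:,2].round(4),"F",o["contact_force"].round(1),"gap",round(o["finger_gap"]*.094,4))
    print("shift",(M.T@(np.array(p)-o["eef_pos"])).round(4),"rz",round(-((yaw-y0+180)%360-180),2))
E
python3 -c "
from h import *
to([.399,-.3365,.185],6.9)"
```

```text
t 0.725 pos [ 0.3503 -0.3939  0.1855] yaw -24.05 tilt [-3.e-04  1.e-04 -1.e+00] F [ 0.9 -0.8  0.6] gap 0.0937
shift [ 0.0211 -0.0723  0.0005] rz -30.95
```

Call:
{"fn": "apply_moves", "kwargs": {
  "commands": [
    [[0.01,-0.036,0],[0,0,-10.3],0.094],
    [[0.021,-0.072,0],[0,0,-20.6],0.094],
    [[0.021,-0.072,0],[0,0,-31],0.094],
    [[0.021,-0.072,0],[0,0,-31],0.094]
  ]
}}

```text
clock: 1.23
eef_pos: [0.3981, -0.3384, 0.1854]
eef_rot: [0.998, 0.057, -0.0, -0.0]
contact_force: [0.3, -0.3, 0.5]
finger_gap: 1.0
```

```bash
python3 - <<'E'
from h import *
to([.399,-.3365,.185],6.9)
im=ctrl.camera("wrist")[:,:,::-1];cv2.imwrite("pics/w1.png",im)
E
```

```text
t 1.225 pos [ 0.3981 -0.3384  0.1854] yaw 6.59 tilt [-4.e-04  4.e-04 -1.e+00] F [ 0.3 -0.3  0.5] gap 0.094
shift [ 0.0011 -0.0018  0.0004] rz -0.31
```

View pics/w1.png

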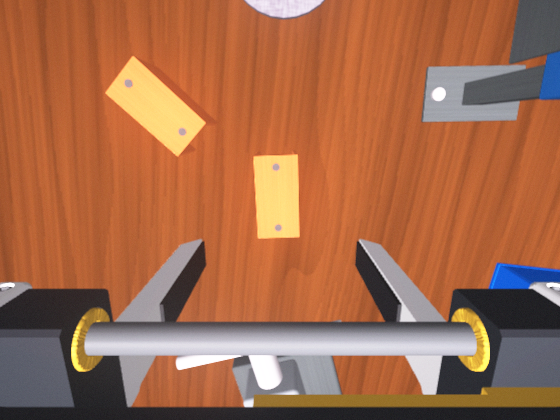

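The wrist view has the copper top centred near (277,197), nearly in line with the tool.

```bash
python3 - <<'E'
from h import *
im=cv2.imread("pics/w1.png");cal=wristcal(ctrl.observe())
hsv=cv2.cvtColor(im,cv2.COLOR_BGR2HSV);print(hsv[197,277],hsv[197,340])
m=cv2.inRange(hsv,(12,100,150),(30,255,255));m[:130]=0;m[255:]=0;m[:,:220]=0;m[:,330:]=0
c=max(cv2.findContours(m,0,2)[0],key=cv2.contourArea);r=cv2.minAreaRect(c);B=cv2.boxPoints(r);print(B.round(1))
P=np.array([onz(cal,p,.064) for p in B]);print(P.round(4),P.mean(0).round(4),np.linalg.norm(P-np.roll(P,-1,0),axis=1).round(4))
e=P[1]-P[0] if np.linalg.norm(P[1]-P[0])>.07 else P[2]-P[1];a=np.degrees(np.arctan2(e[1],e[0]))%180;print("fold",a)
to(P.mean(0)*[1,1,0]+[0,0,.042],a-90)
E
```

```text
[ 21 130 255] [ 11 182 196]
[[252.6 155.4]
 [297.3 153.6]
 [300.5 236.9]
 [255.8 238.6]]
[[ 0.3649 -0.2956  0.064 ]
 [ 0.4103 -0.2888  0.064 ]
 [ 0.4252 -0.3784  0.064 ]
 [ 0.3763 -0.3859  0.064 ]] [ 0.3942 -0.3372  0.064 ] [0.0459 0.0908 0.0494 0.0909]
fold 99.414351057149
t 1.275 pos [ 0.3979 -0.3388  0.1854] yaw 6.36 tilt [-4.e-04  4.e-04 -1.e+00] F [-0.9 -0.2 -0.3] gap 0.094
shift [-0.0035 -0.0019  0.1434] rz -3.06
```

Call:
{"fn": "apply_moves", "kwargs": {
  "commands": [
    [[-0.004,-0.002,0.05],[0,0,-1.8],0.094],
    [[-0.004,-0.002,0.1],[0,0,-1.8],0.094],
    [[-0.004,-0.002,0.14],[0,0,-1.8],0.094],
    [[-0.004,-0.002,0.14],[0,0,-1.8],0.05],
    [[-0.004,-0.002,0.14],[0,0,-1.8],0.03]
  ],
  "newtons": 25
}}

```text
clock: 1.9
eef_pos: [0.3946, -0.3376, 0.047]
eef_rot: [0.997, 0.072, 0.0, 0.0]
contact_force: [-0.3, -0.8, 0.3]
finger_gap: 0.827
```

Call:
{"fn": "apply_moves", "kwargs": {
  "commands": [
    [[0,0,0],[0,0,0],0.03],
    [[0,0,0],[0,0,0],0.03],
    [[0,0,0],[0,0,0],0.03]
  ]
}}

```text
clock: 2.28
eef_pos: [0.3943, -0.3372, 0.0462]
eef_rot: [0.997, 0.073, 0.0, 0.0]
contact_force: [-0.2, -0.1, -1.0]
finger_gap: 0.505
```

```bash
python3 - <<'E'
from h import *
to([.394,-.3372,.265],8)
E
```

```text
t 2.275 pos [ 0.3943 -0.3372  0.0462] yaw 8.41 tilt [ 5.e-04 -6.e-04 -1.e+00] F [-0.2 -0.1 -1. ] gap 0.0475
shift [-2.000e-04  1.000e-04 -2.188e-01] rz 0.41
```

Call:
{"fn": "apply_moves", "kwargs": {
  "commands": [
    [[0,0,0],[0,0,0],0.03],
    [[0,0,0],[0,0,0],0.03],
    [[0,0,-0.05],[0,0,0],0.03],
    [[0,0,-0.1],[0,0,0],0.03],
    [[0,0,-0.16],[0,0,0],0.03]
  ]
}}

```text
clock: 2.9
eef_pos: [0.3936, -0.3366, 0.2069]
eef_rot: [0.997, 0.074, -0.0, -0.001]
contact_force: [-0.3, -0.0, 0.9]
finger_gap: 0.32
```

Call:
{"fn": "apply_moves", "kwargs": {
  "commands": [
    [[0,0,-0.05],[0,0,0],0.03],
    [[0,0,-0.05],[0,0,0],0.03]
  ]
}}

```text
clock: 3.15
eef_pos: [0.3954, -0.3379, 0.2592]
eef_rot: [0.997, 0.073, 0.002, 0.002]
contact_force: [-0.2, -0.3, -0.5]
finger_gap: 0.321
```

```bash
python3 - <<'E'
from h import *
u=(np.array([.5683,.113])-np.array([.6005,-.1392]));u/=np.linalg.norm(u);print(u,np.degrees(np.arctan2(u[1],u[0])))
c=np.array([.6005,-.1392])+u*.127
print(c);to([c[0],c[1],.265],7.2)
E
```

```text
[-0.12664836  0.99194768] 97.27595619358245
[ 0.58441566 -0.01322265]
t 3.15 pos [ 0.3954 -0.3379  0.2592] yaw 8.43 tilt [ 0.004  -0.0041 -1.    ] F [-0.2 -0.3 -0.5] gap 0.0302
shift [ 0.2346 -0.2935 -0.0064] rz 1.23
```

The fingers reached the commanded 30 mm, so nothing is gripped. I'll look.

```bash
python3 - <<'E'
from h import *
im=ctrl.camera("wrist")[:,:,::-1];cv2.imwrite("pics/w2.png",im)
s=ctrl.camera("scene")[:,:,::-1];cv2.imwrite("pics/s2.png",s)
cv2.imwrite("pics/v2.png",np.hstack([cv2.resize(im,(400,300)),cv2.resize(s[130:280,40:240],(400,300))]))
E
```

```text
(no output)
```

View pics/v2.png

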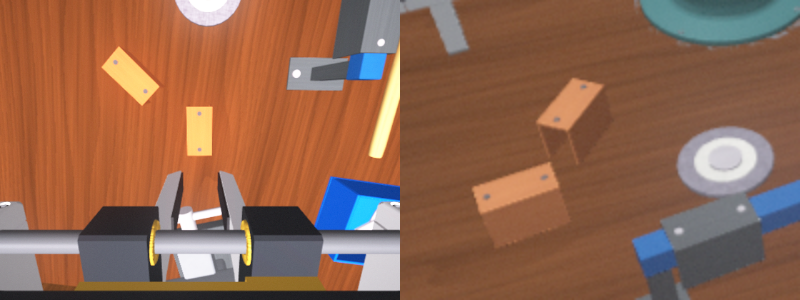

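The fingers did straddle the scale but slipped off it, and it hasn't moved. I'll re-measure and grip it harder, with a gentler lift.

```bash
cat >> h.py <<'E'
def rect(im,cal,lo,hi,roi,z):
    hsv=cv2.cvtColor(im,cv2.COLOR_BGR2HSV);m=cv2.inRange(hsv,lo,hi);k=np.zeros_like(m);x0,x1,y0,y1=roi;k[y0:y1,x0:x1]=1;m*=k
    c=max(cv2.findContours(m,0,2)[0],key=cv2.contourArea);Q=cv2.boxPoints(cv2.minAreaRect(c));B=cv2.convexHull(c)[:,0].astype(float)
    P=np.array([onz(cal,p,z)[:2] for p in B]);r=cv2.minAreaRect(P.astype(np.float32));W=cv2.boxPoints(r)
    e=W[1]-W[0] if np.linalg.norm(W[1]-W[0])>np.linalg.norm(W[2]-W[1]) else W[2]-W[1];a=np.degrees(np.arctan2(e[1],e[0]))%180
    print("px",Q.mean(0).round(1),"centre",np.round(r[0],4),"size",np.round(r[1],4),"fold",round(a,2));return np.array(r[0]),a
E
python3 - <<'E'
from h import *
im=cv2.imread("pics/w2.png");o=ctrl.observe()
p,a=rect(im,wristcal(o),(12,100,150),(30,255,255),(235,320,130,235),.064)
to([p[0],p[1],.042],a-90)
E
```

```text
px [278.5 183.5] centre [ 0.3918 -0.3344] size [0.0463 0.0896] fold 98.42
t 3.25 pos [ 0.3939 -0.337   0.2555] yaw 8.42 tilt [-1.e-04 -2.e-04 -1.e+00] F [-0.3 -0.9 -0.2] gap 0.0299
shift [-0.0017 -0.0029  0.2135] rz 0.0
```

Call:
{"fn": "apply_moves", "kwargs": {
  "commands": [
    [[-0.001,-0.002,0.04],[0,0,0],0.08],
    [[-0.001,-0.002,0.08],[0,0,0],0.08],
    [[-0.001,-0.002,0.12],[0,0,0],0.08],
    [[-0.001,-0.002,0.17],[0,0,0],0.08],
    [[-0.001,-0.002,0.212],[0,0,0],0.08]
  ],
  "newtons": 50
}}

```text
clock: 3.88
eef_pos: [0.3916, -0.334, 0.0406]
eef_rot: [0.997, 0.074, -0.001, -0.001]
contact_force: [0.4, -0.4, -0.8]
finger_gap: 0.816
```

Call:
{"fn": "apply_moves", "kwargs": {
  "commands": [
    [[0,0,0],[0,0,0],0.06],
    [[0,0,0],[0,0,0],0.02],
    [[0,0,0],[0,0,0],0.0],
    [[0,0,0],[0,0,0],0.0],
    [[0,0,0],[0,0,0],0.0]
  ]
}}

```text
clock: 4.5
eef_pos: [0.3932, -0.3356, 0.0445]
eef_rot: [0.997, 0.073, 0.0, 0.001]
contact_force: [-0.6, 0.2, 7.3]
finger_gap: 0.355
```

Call:
{"fn": "apply_moves", "kwargs": {
  "commands": [
    [[0,0,0],[0,0,0],0.0],
    [[0,0,0],[0,0,0],0.0],
    [[0,0,-0.005],[0,0,0],0.0],
    [[0,0,-0.015],[0,0,0],0.0],
    [[0,0,-0.03],[0,0,0],0.0]
  ]
}}

```text
clock: 5.12
eef_pos: [0.3928, -0.335, 0.0745]
eef_rot: [0.997, 0.074, -0.0, -0.0]
contact_force: [0.3, -0.2, 1.0]
finger_gap: 0.002
```

```bash
python3 - <<'E'
from h import *
im=ctrl.camera("wrist")[:,:,::-1];cv2.imwrite("pics/w3.png",im)
s=ctrl.camera("scene")[:,:,::-1];cv2.imwrite("pics/s3.png",s)
d=ctrl.camera("side")[:,:,::-1];cv2.imwrite("pics/d3.png",d)
cv2.imwrite("pics/v3.png",np.vstack([np.hstack([cv2.resize(im,(400,300)),cv2.resize(s[130:280,40:240],(400,300))]),np.hstack([cv2.resize(d[130:250,340:500],(400,300)),cv2.resize(s,(400,300))])]))
E
```

```text
(no output)
```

View pics/v3.png

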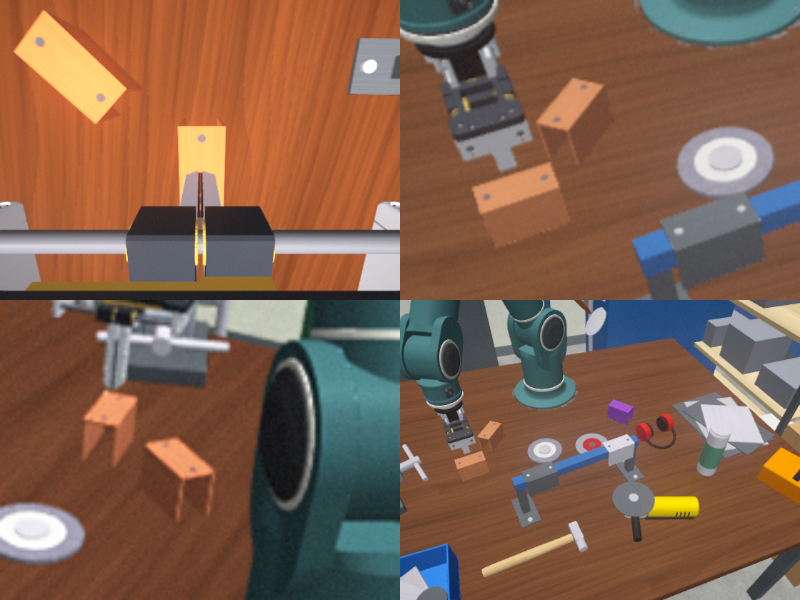

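```bash
python3 - <<'E'
from h import *
o=ctrl.observe();p=o["eef_pos"];print(p,o["joint_pos"].round(3))
for n in("scene","side"):
    c=ctrl.calibration(n)
    for dz in(-.019,0,.02,.078):print(n,dz,proj(c,p+[0,0,dz]).round(1))
s=cv2.imread("pics/s3.png")[170:260,60:140];d=cv2.imread("pics/d3.png")[110:220,350:430]
cv2.imwrite("pics/v4.png",np.hstack([cv2.resize(s,(400,450),interpolation=cv2.INTER_CUBIC),cv2.resize(d,(327,450),interpolation=cv2.INTER_CUBIC)]))
E
```

```text
[ 0.39324094 -0.33561771  0.07469557] [ 0.975  0.395 -0.395  1.969  0.205  0.815  0.613]
scene -0.019 [[ 98.9 224. ]]
scene 0 [[ 96.6 218.5]]
scene 0.02 [[ 94.2 212.5]]
scene 0.078 [[ 86.9 194.2]]
side -0.019 [[383.9 175.1]]
side 0 [[384.4 170. ]]
side 0.02 [[384.9 164.6]]
side 0.078 [[386.5 148.5]]
```

View pics/v4.png

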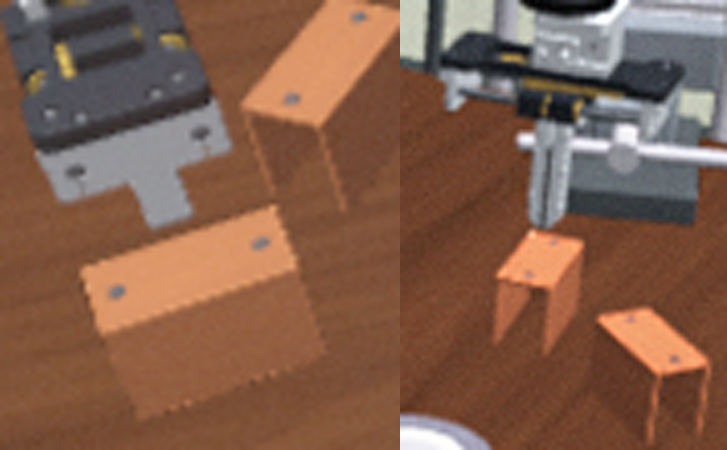

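In both fixed views the fingertips are at about z = 0.091 with the TCP reading 0.075. So the tips are really about 17 mm behind the TCP, not 19 mm ahead of it, and both grips only brushed the top edge. I'll grip about 20 mm lower.

Call:
{"fn": "apply_moves", "kwargs": {
  "commands": [
    [[0,0,0],[0,0,0],0.07],
    [[0,0,0],[0,0,0],0.07],
    [[0,0,0],[0,0,0],0.07],
    [[0,0,0],[0,0,0],0.07],
    [[0,0,0],[0,0,0],0.07]
  ],
  "newtons": 40
}}

```text
clock: 5.9
eef_pos: [0.3928, -0.3351, 0.0736]
eef_rot: [0.997, 0.073, -0.0, -0.0]
contact_force: [1.4, 0.3, -0.1]
finger_gap: 0.498
```

Call:
{"fn": "apply_moves", "kwargs": {
  "commands": [
    [[0,0,0],[0,0,0],0.07],
    [[0,0,0],[0,0,0],0.07],
    [[0,0,0.015],[0,0,0],0.07],
    [[0,0,0.035],[0,0,0],0.07],
    [[0,0,0.049],[0,0,0],0.07]
  ]
}}

```text
clock: 6.52
eef_pos: [0.3924, -0.3348, 0.0231]
eef_rot: [0.997, 0.074, -0.0, -0.0]
contact_force: [0.4, 0.0, 0.1]
finger_gap: 0.744
```

Call:
{"fn": "apply_moves", "kwargs": {
  "commands": [
    [[0,0,0],[0,0,0],0.05],
    [[0,0,0],[0,0,0],0.02],
    [[0,0,0],[0,0,0],0.02],
    [[0,0,0],[0,0,0],0.02],
    [[0,0,0],[0,0,0],0.02]
  ]
}}

```text
clock: 7.15
eef_pos: [0.3933, -0.3354, 0.0252]
eef_rot: [0.997, 0.074, 0.0, 0.0]
contact_force: [1.3, 0.6, 6.8]
finger_gap: 0.485
```

The fingers stopped at 45.6 mm, so the scale is held. Lift gently.

Call:
{"fn": "apply_moves", "kwargs": {
  "commands": [
    [[0,0,0],[0,0,0],0.02],
    [[0,0,-0.005],[0,0,0],0.02],
    [[0,0,-0.02],[0,0,0],0.02],
    [[0,0,-0.05],[0,0,0],0.02],
    [[0,0,-0.09],[0,0,0],0.02]
  ]
}}

```text
clock: 7.78
eef_pos: [0.3923, -0.3347, 0.1159]
eef_rot: [0.997, 0.074, -0.0, -0.001]
contact_force: [-0.4, 0.7, -2.4]
finger_gap: 0.481
```

Call:
{"fn": "apply_moves", "kwargs": {
  "commands": [
    [[0,0,-0.03],[0,0,0],0.02],
    [[0,0,-0.07],[0,0,0],0.02],
    [[0,0,-0.11],[0,0,0],0.02],
    [[0,0,-0.13],[0,0,0],0.02],
    [[0,0,-0.13],[0,0,0],0.02]
  ]
}}

```text
clock: 8.4
eef_pos: [0.3931, -0.3354, 0.2463]
eef_rot: [0.997, 0.074, 0.001, 0.001]
contact_force: [-0.1, 0.2, -4.1]
finger_gap: 0.486
```

```bash
python3 - <<'E'
from h import *
to([.5844,-.0132,.245],7.3)
im=ctrl.camera("wrist")[:,:,::-1];cv2.imwrite("pics/w5.png",im)
s=ctrl.camera("scene")[:,:,::-1];cv2.imwrite("pics/s5.png",s)
cv2.imwrite("pics/v5.png",np.hstack([cv2.resize(im,(400,300)),cv2.resize(s[50:290,0:320],(400,300))]))
E
```

```text
t 8.4 pos [ 0.3931 -0.3354  0.2463] yaw 8.43 tilt [ 0.0017 -0.002  -1.    ] F [-0.1  0.2 -4.1] gap 0.0456
shift [ 0.2364 -0.2907  0.001 ] rz 1.13
```

View pics/v5.png

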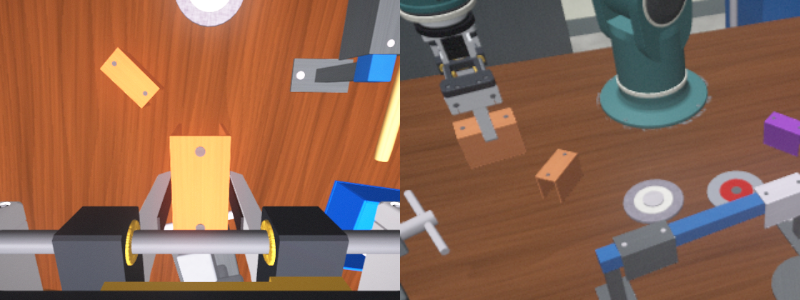

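The copper scale is held (Fz -4.1 N matches its weight). Next I'll carry it over to the bar.

Call:
{"fn": "apply_moves", "kwargs": {
  "commands": [
    [[0.025,-0.03,0],[0,0,0.2],0.02],
    [[0.07,-0.085,0],[0,0,0.5],0.02],
    [[0.11,-0.14,0],[0,0,0.8],0.02],
    [[0.15,-0.19,0],[0,0,1.1],0.02],
    [[0.18,-0.225,0],[0,0,1.1],0.02]
  ]
}}

```text
clock: 9.12
eef_pos: [0.538, -0.0844, 0.2436]
eef_rot: [0.998, 0.064, -0.001, -0.0]
contact_force: [0.4, -0.8, -3.2]
finger_gap: 0.487
```

Call:
{"fn": "apply_moves", "kwargs": {
  "commands": [
    [[0.025,-0.03,0],[0,0,0],0.02],
    [[0.045,-0.054,0],[0,0,0],0.02],
    [[0.055,-0.066,0],[0,0,0],0.02],
    [[0.055,-0.066,0],[0,0,0],0.02]
  ]
}}

```text
clock: 9.62
eef_pos: [0.5838, -0.0133, 0.2438]
eef_rot: [0.998, 0.065, -0.001, -0.0]
contact_force: [-1.1, -0.9, -3.1]
finger_gap: 0.486
```

```bash
python3 - <<'E'
from h import *
to([.5844,-.0132,.245],7.3)
im=ctrl.camera("wrist")[:,:,::-1];cv2.imwrite("pics/w6.png",im)
s=ctrl.camera("scene")[:,:,::-1];cv2.imwrite("pics/s6.png",s)
cv2.imwrite("pics/v6.png",np.hstack([cv2.resize(im,(400,300)),cv2.resize(s[80:320,120:440],(400,300))]))
E
```

```text
t 9.625 pos [ 0.5838 -0.0133  0.2438] yaw 7.4 tilt [-1.4e-03  5.0e-04 -1.0e+00] F [-1.1 -0.9 -3.1] gap 0.0456
shift [ 0.0007 -0.     -0.0012] rz 0.1
```

View pics/v6.png

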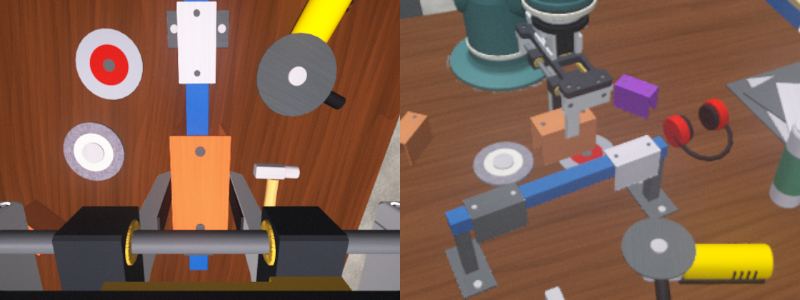

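The copper scale hovers in line with the bar. Silver is ahead at (196,40) in the left half, and blue shows between them.

```bash
python3 - <<'E'
from h import *
im=cv2.imread("pics/w6.png");o=ctrl.observe();cal=wristcal(o);hsv=cv2.cvtColor(im,cv2.COLOR_BGR2HSV)
print(hsv[150,276],hsv[60,276],hsv[230,270])
L=[];Rr=[]
for v in range(125,185,4):
    x=np.nonzero(cv2.inRange(hsv[v:v+1],(98,120,60),(125,255,255))[0][230:320])[0]+230
    L.append(onz(cal,(x.min()-.5,v),.15)[:2]);Rr.append(onz(cal,(x.max()+.5,v),.15)[:2])
L=np.array(L);Rr=np.array(Rr);M=(L+Rr)/2
w=np.linalg.norm(L-Rr,axis=1);v=cv2.fitLine(M.astype(np.float32),cv2.DIST_HUBER,0,.01,.01).ravel();print("w",w.round(4),"bar dir",np.degrees(np.arctan2(v[1],v[0]))%180,"pt",v[2:])
zt=o["eef_pos"][2]+.039
C=[];D=[]
for y in range(200,300,6):
    x=np.nonzero(cv2.inRange(hsv[y:y+1],(8,120,120),(30,255,255))[0][225:340])[0]+225
    C.append((onz(cal,(x.min()-.5,y),zt)[:2]+onz(cal,(x.max()+.5,y),zt)[:2])/2);D.append(np.linalg.norm(onz(cal,(x.min()-.5,y),zt)[:2]-onz(cal,(x.max()+.5,y),zt)[:2]))
c=cv2.fitLine(np.array(C,np.float32),cv2.DIST_HUBER,0,.01,.01).ravel();print("cu w",np.round(D,4),"dir",np.degrees(np.arctan2(c[1],c[0]))%180,"pt",c[2:])
n=np.array([v[1],-v[0]]);n*=np.sign(n[0]);print("cu off bar line (+x side)",(c[2:]-v[2:])@n,"tcp off",(o["eef_pos"][:2]-v[2:])@n)
print("far edge cu",onz(cal,(278,136*1.4),zt).round(4))
print("silver near edge",onz(cal,(276,82.5*1.4),.154).round(4))
E
```

```text
[108 189 218] [155   6 250] [ 13 174 249]
w [0.0293 0.0294 0.0295 0.0296 0.0288 0.0289 0.029  0.0291 0.0292 0.0293
 0.0294 0.0295 0.0296 0.0297 0.0298] bar dir 97.675804 pt [0.5735783  0.03286173]
cu w [0.0614 0.0612 0.061  0.0608 0.0627 0.0631 0.0634 0.0638 0.0463 0.0465
 0.0457 0.0459 0.0462 0.0464 0.0467 0.0481 0.0496] dir 95.992645 pt [ 0.5828496  -0.00464151]
cu off bar line (+x side) 0.0041790325 tcp off 0.0034484176414984365
far edge cu [0.5773 0.0278 0.2832]
silver near edge [0.5694 0.0686 0.154 ]
```

Call:
{"fn": "apply_moves", "kwargs": {
  "commands": [
    [[-0.0035,0,0.02],[0,0,-0.2],0.02],
    [[-0.0035,0,0.05],[0,0,-0.2],0.02],
    [[-0.0035,0,0.07],[0,0,-0.2],0.02],
    [[-0.0035,0,0.08],[0,0,-0.2],0.02],
    [[-0.0035,0,0.09],[0,0,-0.2],0.02]
  ]
}}

```text
clock: 10.35
eef_pos: [0.5807, -0.0149, 0.1547]
eef_rot: [0.998, 0.065, 0.0, 0.0]
contact_force: [0.3, 0.3, -2.3]
finger_gap: 0.485
```

Call:
{"fn": "apply_moves", "kwargs": {
  "commands": [
    [[0,0,0.01],[0,0,0],0.02],
    [[0,0,0.02],[0,0,0],0.02],
    [[0,0,0.029],[0,0,0],0.02],
    [[0,0,0.034],[0,0,0],0.02],
    [[0,0,0.037],[0,0,0],0.02]
  ]
}}

```text
clock: 10.98
eef_pos: [0.5805, -0.0141, 0.1174]
eef_rot: [0.998, 0.066, -0.0, -0.0]
contact_force: [0.3, 0.8, -3.4]
finger_gap: 0.486
```

Call:
{"fn": "apply_moves", "kwargs": {
  "commands": [
    [[0,0,0.001],[0,0,0],0.02],
    [[0,0,0.002],[0,0,0],0.02],
    [[0,0,0.002],[0,0,0],0.02]
  ]
}}

```text
clock: 11.35
eef_pos: [0.5806, -0.0142, 0.1158]
eef_rot: [0.998, 0.066, 0.0, -0.0]
contact_force: [-0.0, 1.0, -3.2]
finger_gap: 0.485
```

Call:
{"fn": "apply_moves", "kwargs": {
  "commands": [
    [[0,0,0.001],[0,0,0],0.02],
    [[0,0,0.0015],[0,0,0],0.02],
    [[0,0,0.0015],[0,0,0],0.02]
  ]
}}

```text
clock: 11.72
eef_pos: [0.5807, -0.0142, 0.1151]
eef_rot: [0.998, 0.066, 0.0, 0.0]
contact_force: [-5.8, -0.2, 12.8]
finger_gap: 0.484
```

```bash
python3 - <<'E'
from h import *
to([.5805,-.0141,.115],7.5)
im=ctrl.camera("wrist")[:,:,::-1];cv2.imwrite("pics/w7.png",im)
s=ctrl.camera("scene")[:,:,::-1];cv2.imwrite("pics/s7.png",s)
d=ctrl.camera("side")[:,:,::-1];cv2.imwrite("pics/d7.png",d)
cv2.imwrite("pics/v7.png",np.vstack([np.hstack([cv2.resize(im,(400,300)),cv2.resize(s[140:290,150:350],(400,300))]),np.hstack([cv2.resize(d[120:270,200:400],(400,300)),cv2.resize(s,(400,300))])]))
E
```

```text
t 11.725 pos [ 0.5807 -0.0142  0.1151] yaw 7.53 tilt [ 4.e-04 -5.e-04 -1.e+00] F [-5.8 -0.2 12.8] gap 0.0455
shift [-0.0002 -0.0001  0.0001] rz 0.03
```

View pics/v7.png

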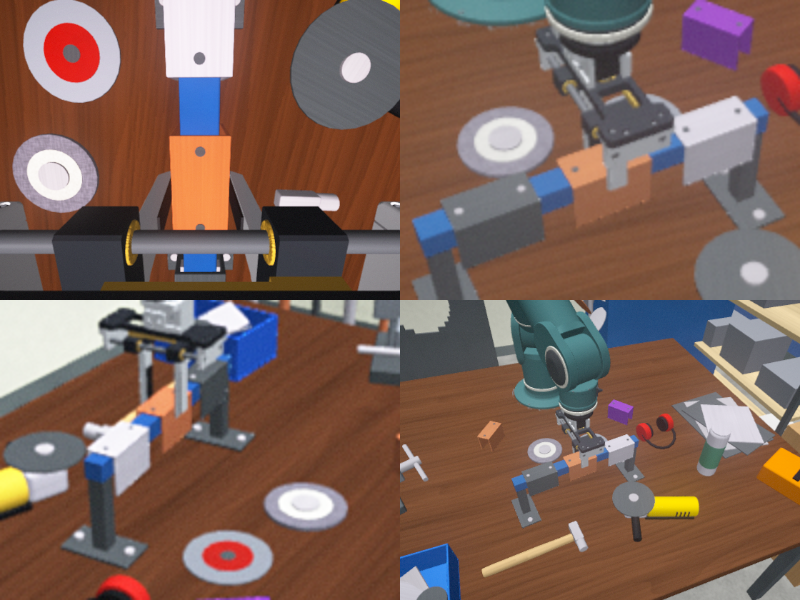

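The copper scale is seated: contact came at the height expected, and all views show it on the bar between dark and silver. Now I'll slide it towards the dark one with a lighter grip.

Call:
{"fn": "apply_moves", "kwargs": {
  "commands": [
    [[0,0,-0.001],[0,0,0],0.02],
    [[0,0.008,-0.001],[0,0,0],0.02],
    [[0,0.016,-0.001],[0,0,0],0.02],
    [[0,0.024,-0.001],[0,0,0],0.02],
    [[0,0.029,-0.001],[0,0,0],0.02]
  ],
  "newtons": 15
}}

```text
clock: 12.5
eef_pos: [0.5845, -0.0436, 0.1152]
eef_rot: [0.998, 0.065, 0.0, -0.0]
contact_force: [0.5, 1.8, 0.1]
finger_gap: 0.488
```

Call:
{"fn": "apply_moves", "kwargs": {
  "commands": [
    [[0,0.002,0],[0,0,0],0.02],
    [[0,0.003,0],[0,0,0],0.02],
    [[0,0.004,0],[0,0,0],0.02]
  ]
}}

```text
clock: 12.88
eef_pos: [0.5849, -0.0467, 0.1152]
eef_rot: [0.998, 0.066, 0.0, -0.0]
contact_force: [0.1, 2.5, 0.3]
finger_gap: 0.489
```

Call:
{"fn": "apply_moves", "kwargs": {
  "commands": [
    [[0,0.001,0],[0,0,0],0.02],
    [[0,0.002,0],[0,0,0],0.02],
    [[0,0.002,0],[0,0,0],0.02]
  ]
}}

```text
clock: 13.25
eef_pos: [0.5852, -0.049, 0.1152]
eef_rot: [0.998, 0.066, 0.0, 0.0]
contact_force: [-0.3, 1.8, 2.1]
finger_gap: 0.488
```

Call:
{"fn": "apply_moves", "kwargs": {
  "commands": [
    [[0,0.001,0],[0,0,0],0.02],
    [[0,0.002,0],[0,0,0],0.02],
    [[0,0.002,0],[0,0,0],0.02]
  ]
}}

```text
clock: 13.62
eef_pos: [0.5852, -0.0497, 0.1152]
eef_rot: [0.998, 0.066, -0.0, -0.001]
contact_force: [-2.3, 8.1, 1.9]
finger_gap: 0.488
```

Call:
{"fn": "apply_moves", "kwargs": {
  "commands": [
    [[0,0.001,0],[0,0,0],0.02],
    [[0,0.001,0],[0,0,0],0.02],
    [[0,0.001,0],[0,0,0],0.02]
  ]
}}

```text
clock: 14.0
eef_pos: [0.5852, -0.0497, 0.1152]
eef_rot: [0.998, 0.067, -0.0, -0.001]
contact_force: [-3.2, 11.6, 3.7]
finger_gap: 0.486
```

Call:
{"fn": "apply_moves", "kwargs": {
  "commands": [
    [[0,0,0],[0,0,0],0.062],
    [[0,0,0],[0,0,0],0.062],
    [[0,0,0],[0,0,0],0.062],
    [[0,0,-0.02],[0,0,0],0.062],
    [[0,0,-0.05],[0,0,0],0.062]
  ]
}}

```text
clock: 14.62
eef_pos: [0.5853, -0.0518, 0.1664]
eef_rot: [0.998, 0.066, -0.0, -0.0]
contact_force: [-0.1, 0.0, -0.2]
finger_gap: 0.661
```

Call:
{"fn": "apply_moves", "kwargs": {
  "commands": [
    [[0,0,-0.04],[0,0,0],0.07],
    [[0,0,-0.07],[0,0,0],0.07],
    [[0,-0.04,-0.07],[0,0,0],0.07],
    [[0,-0.08,-0.07],[0,0,0],0.07],
    [[0,-0.08,-0.07],[0,0,0],0.07]
  ]
}}

```text
clock: 15.25
eef_pos: [0.5748, 0.0308, 0.2369]
eef_rot: [0.998, 0.068, 0.001, -0.0]
contact_force: [0.4, -0.4, -0.1]
finger_gap: 0.746
```

```bash
python3 - <<'E'
from h import *
to([.5683,.113,.22],7.5)
im=ctrl.camera("wrist")[:,:,::-1];cv2.imwrite("pics/w8.png",im)
s=ctrl.camera("scene")[:,:,::-1];cv2.imwrite("pics/s8.png",s)
cv2.imwrite("pics/v8.png",np.hstack([cv2.resize(im,(400,300)),cv2.resize(s[140:290,150:350],(400,300))]))
E
```

```text
t 15.25 pos [0.5748 0.0308 0.2369] yaw 7.79 tilt [ 1.6e-03  6.0e-04 -1.0e+00] F [ 0.4 -0.4 -0.1] gap 0.0701
shift [ 0.0047 -0.0823  0.017 ] rz 0.29
```

View pics/v8.png

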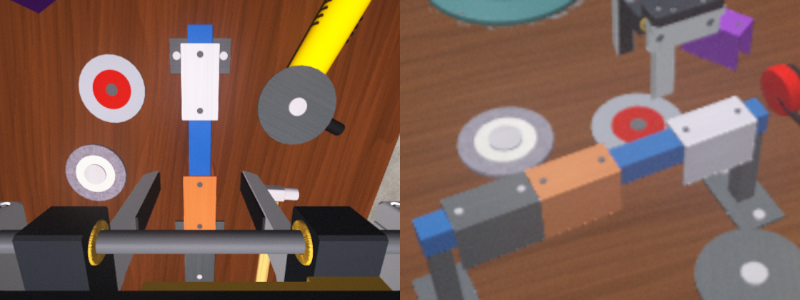

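The copper butts flush against the dark scale. Silver is at (200,80) in the left half. I'll measure it and the bar.

```bash
python3 - <<'E'
from h import *
im=cv2.imread("pics/w8.png");o=ctrl.observe();cal=wristcal(o)
p,a=rect(im,cal,(0,0,190),(180,60,255),(252,308,55,172),.154)
to([p[0],p[1],.115],a-90)
to([.562,.113,.115],7.5)
E
```

```text
px [279.5 114. ] centre [0.5641 0.1103] size [0.0466 0.09  ] fold 97.54
t 15.35 pos [0.5752 0.0273 0.2362] yaw 7.55 tilt [ 9.e-04 -3.e-04 -1.e+00] F [-0.8 -0.6 -0.2] gap 0.0701
shift [-0.0002 -0.0838  0.1212] rz 0.02
t 15.35 pos [0.5752 0.0273 0.2362] yaw 7.55 tilt [ 9.e-04 -3.e-04 -1.e+00] F [-0.8 -0.6 -0.2] gap 0.0701
shift [-0.002  -0.0867  0.1212] rz 0.05
```

Call:
{"fn": "apply_moves", "kwargs": {
  "commands": [
    [[0,-0.042,0],[0,0,0],0.07],
    [[0,-0.084,0],[0,0,0],0.07],
    [[0,-0.084,0.04],[0,0,0],0.07],
    [[0,-0.084,0.08],[0,0,0],0.07],
    [[0,-0.084,0.119],[0,0,0],0.07]
  ],
  "newtons": 10
}}

```text
clock: 15.98
eef_pos: [0.5645, 0.1093, 0.1154]
eef_rot: [0.998, 0.065, 0.0, 0.0]
contact_force: [1.1, -0.5, -0.5]
finger_gap: 0.747
```

Call:
{"fn": "apply_moves", "kwargs": {
  "commands": [
    [[0,0,0],[0,0,0],0.03],
    [[0,0,0],[0,0,0],0.03],
    [[0,0,0],[0,0,0],0.03],
    [[0,0,0],[0,0,0],0.03],
    [[0,0,0],[0,0,0],0.03]
  ]
}}

```text
clock: 16.6
eef_pos: [0.565, 0.1106, 0.118]
eef_rot: [0.998, 0.065, 0.001, 0.0]
contact_force: [-1.0, -1.8, 7.9]
finger_gap: 0.49
```

Call:
{"fn": "apply_moves", "kwargs": {
  "commands": [
    [[0,0.015,0],[0,0,0],0.03],
    [[0,0.03,0],[0,0,0],0.03],
    [[0,0.045,0],[0,0,0],0.03],
    [[0,0.06,0],[0,0,0],0.03],
    [[0,0.064,0],[0,0,0],0.03]
  ]
}}

```text
clock: 17.23
eef_pos: [0.5737, 0.0471, 0.1179]
eef_rot: [0.998, 0.065, 0.001, -0.0]
contact_force: [-0.4, 5.9, 8.8]
finger_gap: 0.489
```

Call:
{"fn": "apply_moves", "kwargs": {
  "commands": [
    [[0,0.002,-0.001],[0,0,0],0.03],
    [[0,0.004,-0.001],[0,0,0],0.03],
    [[0,0.005,-0.001],[0,0,0],0.03]
  ]
}}

```text
clock: 17.6
eef_pos: [0.5735, 0.043, 0.118]
eef_rot: [0.998, 0.066, 0.001, -0.0]
contact_force: [-1.1, 4.2, 7.9]
finger_gap: 0.486
```

Call:
{"fn": "apply_moves", "kwargs": {
  "commands": [
    [[0,0.001,0],[0,0,0],0.03],
    [[0,0.002,0],[0,0,0],0.03],
    [[0,0.003,0],[0,0,0],0.03]
  ]
}}

```text
clock: 17.98
eef_pos: [0.574, 0.0401, 0.118]
eef_rot: [0.998, 0.066, 0.001, -0.0]
contact_force: [-0.9, 4.4, 7.3]
finger_gap: 0.492
```

Call:
{"fn": "apply_moves", "kwargs": {
  "commands": [
    [[0,0.001,0],[0,0,0],0.03],
    [[0,0.002,0],[0,0,0],0.03],
    [[0,0.002,0],[0,0,0],0.03]
  ]
}}

```text
clock: 18.35
eef_pos: [0.5743, 0.038, 0.1179]
eef_rot: [0.998, 0.066, 0.001, -0.0]
contact_force: [0.3, 3.9, 6.1]
finger_gap: 0.489
```

Call:
{"fn": "apply_moves", "kwargs": {
  "commands": [
    [[0,0.001,0],[0,0,0],0.03],
    [[0,0.002,0],[0,0,0],0.03],
    [[0,0.002,0],[0,0,0],0.03]
  ]
}}

```text
clock: 18.73
eef_pos: [0.5745, 0.036, 0.1179]
eef_rot: [0.998, 0.066, 0.001, -0.0]
contact_force: [-0.2, 3.3, 6.8]
finger_gap: 0.489
```

```bash
python3 - <<'E'
from h import *
c=ctrl.calibration("scene");s=np.ascontiguousarray(ctrl.camera("scene")[:,:,::-1]);cv2.imwrite("pics/s9.png",s);hsv=cv2.cvtColor(s,cv2.COLOR_BGR2HSV)
u=np.array([-.1305,.9914]);p0=np.array([.5852,-.0497]);n=np.array([.9914,.1305])
for t in np.arange(-.05,.17,.004):
    q=proj(c,[*(p0+u*t+n*.012),.152])[0];x,y=q.round().astype(int);h=hsv[y,x];print(round(t*1000),(x,y),*h,end=" | ")
E
```

```text
-50 (np.int64(216), np.int64(236)) 120 10 130 | -46 (np.int64(218), np.int64(236)) 10 111 211 | -42 (np.int64(220), np.int64(235)) 12 129 221 | -38 (np.int64(222), np.int64(234)) 11 126 222 | -34 (np.int64(223), np.int64(234)) 11 125 224 | -30 (np.int64(225), np.int64(233)) 12 126 224 | -26 (np.int64(227), np.int64(232)) 12 128 224 | -22 (np.int64(229), np.int64(232)) 12 128 223 | -18 (np.int64(231), np.int64(231)) 12 124 224 | -14 (np.int64(232), np.int64(230)) 12 126 223 | -10 (np.int64(234), np.int64(230)) 11 123 224 | -6 (np.int64(236), np.int64(229)) 11 126 223 | -2 (np.int64(238), np.int64(228)) 12 126 223 | 2 (np.int64(240), np.int64(228)) 12 127 221 | 6 (np.int64(241), np.int64(227)) 11 124 223 | 10 (np.int64(243), np.int64(226)) 11 126 223 | 14 (np.int64(245), np.int64(226)) 11 124 220 | 18 (np.int64(247), np.int64(225)) 11 125 221 | 22 (np.int64(248), np.int64(225)) 11 123 219 | 26 (np.int64(250), np.int64(224)) 11 123 221 | 30 (np.int64(252), np.int64(223)) 11 124 220 | 34 (np.int64(254), np.int64(223)) 11 125 219 | 38 (np.int64(255), np.int64(222)) 11 125 220 | 42 (np.int
[... 858 characters left out ...]
int64(210)) 120 10 161 | 118 (np.int64(289), np.int64(210)) 128 11 191 | 122 (np.int64(291), np.int64(209)) 120 10 186 | 126 (np.int64(292), np.int64(209)) 130 11 202 | 130 (np.int64(294), np.int64(208)) 128 11 188 | 134 (np.int64(296), np.int64(208)) 116 25 215 | 138 (np.int64(297), np.int64(207)) 108 65 173 | 142 (np.int64(299), np.int64(206)) 109 55 173 | 146 (np.int64(300), np.int64(206)) 109 70 176 | 150 (np.int64(302), np.int64(205)) 109 56 172 | 154 (np.int64(304), np.int64(205)) 108 119 189 | 158 (np.int64(305), np.int64(204)) 109 65 172 | 162 (np.int64(307), np.int64(204)) 108 132 191 | 166 (np.int64(308), np.int64(203)) 107 119 190 | 170 (np.int64(310), np.int64(202)) 107 154 194 |
```

No blue shows between the scales: copper spans -47 to 44 mm and silver 45 to 134 mm along the bar. Now I'll release, back off and check.

Call:
{"fn": "apply_moves", "kwargs": {
  "commands": [
    [[0,0,0],[0,0,0],0.062],
    [[0,0,0],[0,0,0],0.062],
    [[0,0,0],[0,0,0],0.062],
    [[0,0,-0.02],[0,0,0],0.062],
    [[0,0,-0.06],[0,0,0],0.062]
  ]
}}

```text
clock: 19.4
eef_pos: [0.5734, 0.0354, 0.178]
eef_rot: [0.998, 0.066, -0.001, -0.0]
contact_force: [0.8, -0.1, 0.3]
finger_gap: 0.664
```

Call:
{"fn": "apply_moves", "kwargs": {
  "commands": [
    [[0,0,-0.06],[0,0,0],0.07],
    [[0,-0.04,-0.1],[0,0,0],0.07],
    [[-0.04,-0.04,-0.1],[0,0,0],0.07],
    [[-0.08,-0.04,-0.1],[0,0,0],0.07],
    [[-0.08,-0.04,-0.1],[0,0,0],0.07]
  ]
}}

```text
clock: 20.02
eef_pos: [0.4879, 0.0645, 0.2789]
eef_rot: [0.998, 0.066, 0.001, 0.001]
contact_force: [0.3, 0.3, -0.0]
finger_gap: 0.744
```

```bash
python3 - <<'E'
from h import *
to([.5,.05,.25],7.5);o=ctrl.observe();cal=wristcal(o)
w=np.ascontiguousarray(ctrl.camera("wrist")[:,:,::-1]);s=ctrl.camera("scene")[:,:,::-1];d=ctrl.camera("side")[:,:,::-1]
cv2.imwrite("pics/v9.png",np.vstack([np.hstack([cv2.resize(w,(400,300)),cv2.resize(s[140:290,150:350],(400,300))]),np.hstack([cv2.resize(d[120:270,200:400],(400,300)),cv2.resize(s,(400,300))])]))
c=ctrl.calibration("scene");s=np.ascontiguousarray(s)
a=rect(s,c,(5,90,190),(20,170,255),(205,275,205,260),.154);b=rect(s,c,(110,0,205),(145,40,255),(240,320,190,240),.154)
print(np.linalg.norm(a[0]-b[0]))
E
```

```text
t 20.025 pos [0.4879 0.0645 0.2789] yaw 7.54 tilt [ 0.0019 -0.002  -1.    ] F [ 0.3  0.3 -0. ] gap 0.0699
shift [0.01   0.0159 0.0289] rz 0.04
px [235.7 225.1] centre [ 0.5886 -0.0519] size [0.0454 0.0884] fold 97.78
px [275.3 210.9] centre [0.5771 0.0393] size [0.0453 0.0889] fold 97.25
0.09189260325197769
```

View pics/v9.png

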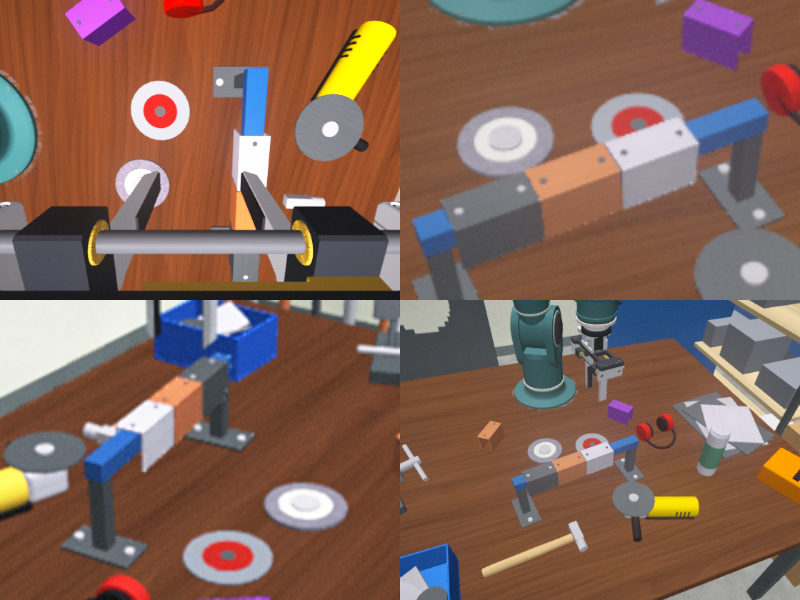

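All the views show the three scales butted together, seated on the bar and parallel, with the bystanders where they were. Handing in.

```bash
python3 -c "
from cell import ctrl
print(ctrl.hand_in())"
```

```text
the job is handed in; nothing more can be done
None
```

The row is complete and handed in at about 20 s. The copper scale hangs fully down on the bar against the dark one, and the silver one is slid up against the copper. The gripper is open and clear of everything.

**Last checks**
- **Gaps:** no blue bar shows at the copper–silver joint, and the pictures show none at the dark–copper joint. Measured copper–silver centre distance is 91.9 mm (limit 93.5). Dark–copper comes out at about 88 mm, slightly under the possible 90, so that figure carries about 2 mm of camera error.
- **Squareness:** copper is at 97.8° and silver at 97.3°, with the bar at about 97.5°, so both are well inside the 0.06 rad limit.
- **Seating:** the copper met the bar at the height expected for hanging fully down. When it reached the dark scale the push force rose to about 12 N.
- **Bystanders:** they look unmoved in the final pictures; I did not measure them.

**What failed or disagreed**
- **Missed grasps:** the first two closed on nothing and slipped over the top edge, without visibly moving the scale. The pictures put the fingertips about 17 mm behind the reported TCP, not 19 mm ahead as stated. Gripping about 20 mm lower worked.
- **Silver contact:** the force did not jump when silver met copper; it stayed at 3–4 N, probably because the light grip slipped. Only the pictures confirm that joint.

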